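Catch the weight case lid and lower it shut

ROBOT

A 6-joint arm with a two-finger parallel gripper is mounted at the origin on a cart in front of the work surface, level with it; the furniture and walls round the work are solid. World frame = base frame: x ahead of the robot, y to its left, z up, the work surface at z = 0. Lengths are in m, angles in rad, forces in N, time in s.
With the tool pointing down it reaches from about 0.35 to 0.975 m from the base axis. Payload 4.9 kg.
Tool frame: the origin (TCP) lies on the front face of the gripper's body, between the roots of the fingers; the fingertips stand ctrl.tip_extent ahead of it and the grasp point (between the pads) lies 54 mm ahead of it (ctrl.tip_extent is the distance from the TCP to the fingertips, in m); z points along the fingers, y is the line along which they close (so a half turn about z gives the same grasp; the last joint's range is limited). The gripper opens to 85 mm and grips with 20 to 120 N. Pads are 22 mm wide; open, the fingers measure 114 mm over their backs; the gripper's body (76 mm by 85 mm) begins 54 mm behind the grasp point. The pads swing forward as they close: fully open they stand 13 mm farther back than shut.
Start: joints at [1.075, 0.053, 1.613, -0, 1.476, -0.119], TCP at [0.23, 0.581, 0.304] pointing down, gripper open.
Joint ranges: [-3.01, 3.01], [-1.01, 2.22], [0.06, 2.58], [-1.02, 4.17], [0.09, 2.62], [-3.14, 3.14]. Speed limits (rad/s): [2.57, 2.57, 3.14, 3.14, 3.14, 3.14].

INTERFACE

Orientations are given as a rotation vector (axis times angle).
In Python, from station import ctrl gives the robot as it stands.
- The arm moves only by the tool apply_moves, never from a script. Its argument "rows" is one flat list of numbers, 6 for each row, row after row: the shift along the tool's x, y, z normalised to -1 to 1, where 1 is 0.6 m, then the turn, a rotation vector about the tool's x, y, z normalised to -1 to 1, where 1 is 90 degrees. A call has 1 to 20 rows; each row is the pose to reach, as a shift and turn from the pose commanded when the call began, along the tool's axes at that moment; what a row does not reach only later rows make up. A row lasts 1/10 s, in which the tool goes at most 50 mm and 8.59 degrees, less where a joint would pass 70% of its speed; a pose out of reach is approached as far as the arm can. A call with a number of a shift or a turn outside -1 to 1 is refused whole. A call with a gripper value outside its range is refused whole. "grip" is the opening, from 0 (shut) to 1 (fully open), set as the call begins (left out, the last holds). The fingers move at their own pace and stop on an object; "grip_force" is the grip in N (left out, the last holds). Time passes only in rows, so rows that repeat a pose let the fingers close. It gives the time, the measured TCP pose, the force, the opening and the grip force at its end, in the units of the state.
- ctrl.get_obs(): the state, without advancing time (a new reading comes with each control period).
- ctrl.get_image(name): name is "scene" or "side" or "wrist"; returns (picture, depth): 400x640x3 uint8, blue, green, red; 400x640 float32, m along the optical axis (not along the pixel's ray), 0 where there is no reading.
- ctrl.camera_model(name): a dict with "mtx" (3x3 intrinsics, pixels), "k1" (the pictures are not rectified: a ray, as slopes to the right and down, at radius r is drawn at 1 + k1 r^2 times it, then the intrinsics apply), "R" (3x3) and "t" (3): a world point X has camera coordinates R X + t; the wrist camera has in their place "tool_from_camera" (4x4, takes a point from camera to tool coordinates, whose origin is the TCP and whose axes are the flange's). Camera axes: x right, y down, z forward; pixel columns grow to the right and rows downward; lengths in m; the calibration is good to about 2 mm. A picture is of the moment at which its call begins: read the wrist's pose just before it. camera_model takes no time and is no camera call.
- ctrl.finish_job(): hands the job in; it is judged then, once.
The state is a dict: "t": time; "q": joint angles; "dq": joint speeds; "effort": joint torques, N m; "tool_pos": TCP position; "tool_rot": TCP orientation; "contact_force": force on the tool from outside, world axes, zero at the start; "wrist_torque": the same for the moment, N m; "opening": finger opening in m; "grip_force": force on a finger pad.
Only numpy, scipy, OpenCV 4.12 (cv2) and the standard library are available. Lean on these libraries where they do the work, as an engineer would, in place of code of your own. Each camera call takes 0.05 s, during which the arm holds its last target. There are 200 camera calls.

TASK

Shut the grey weight case without letting its blue lid slam: push the standing lid forward from behind with a fingertip until it tips over and starts to fall, catch it on a finger, and lower it gently on that finger until it lies fully shut. Only touch the lid lightly, do not grip it or force it; leave the brass weights inside and everything else on the table where they are, and finish with the hand clear.

Things in the scene. Friction and masses are not known exactly. Their poses are not given: they have to be found in the camera images.
- weight_case: Grey plastic case for brass weights, screwed to the table (cannot move). Box 120 (x) x 170 (y) x 60 mm high, walls 6 mm, black insert with three holes inside. A screw ear 4 mm high stands out 21 mm at the middle of each end (+-y). Origin: centre of its underside, on the table. -x is its front (robot side), the lid's hinge runs along y on the back edge (+x), z is up.
- lid_hinge (a point): Point on the lid's hinge axis at mid width: 64 mm behind (+x) the case's centre, 62 mm above the table. Fixed to the case, same axes as the case.
- case_lid (a joint): Lid angle, rad: 0 = shut (level), 1.57 = upright, 1.95 = leaning back on its stop. It starts leaning back a little, 1.6 to 1.82, held by light hinge friction. Pushed forward to between 1.35 and 1.15 it falls shut by itself, damped but slamming (about 1.2 to 2 rad/s). It weighs about 0.4 kg (varies); about 2 N under its edge carry it.
- lid_lip (a point): Middle of the free edge of the blue lid (170 mm wide, 8 mm thick), an aluminium lip 130 mm wide and 5 mm thick, 150 mm from the hinge axis. When shut the lip juts 26 mm beyond the case's front wall, so a finger can stay under it, and this point is 63.5 mm above the table, 86 mm in front of the case's centre. Axes turn with the lid: -x from hinge to lip, z = outer face (shut: as the case).
- weight_200: Brass knob weight, 32 mm diameter, 44 mm high, loose in the right-hand hole of the insert (case y = -45 mm); stays there. Origin: centre of its underside, 6 mm above the table.
- weight_100: Brass knob weight, 26 mm diameter, 34 mm high, loose in the middle hole (case y = +5 mm); stays there. Origin: centre of its underside.
- weight_50: Brass knob weight, 20 mm diameter, 28 mm high, loose in the left-hand hole (case y = +47 mm); stays there. Origin: centre of its underside.
- multimeter: Bystander: yellow and black pocket multimeter lying on its back, 128 x 68 x 38 mm; leave it. Origin: centre of its underside.
- sample_bottle: Bystander: small bottle with a red cap, 36 mm diameter, 76 mm high; leave it standing. Origin: centre of its underside.
- spare_cup: Bystander: brass cup with a flange, 67 mm diameter, 56 mm high; leave it. Origin: centre of its underside.

How it is judged:
On the way, in this order (a step that is already met when the one before it is completed fails the run):
1. the lid has been tipped forward past its balance (value of joint case_lid below 1.3 rad).
2. the falling lid has been caught: it rests on a finger, half way down, at no more than 0.5 rad/s (value of joint case_lid between 0.15 and 1 rad and velocity of joint case_lid above -0.5 rad/s and contact force between the fingers and case_lid above 0.3 N), for 0.2 s.
3. the lid is shut (value of joint case_lid below 0.03 rad), for 0.2 s.
At the end, for the whole second after the job is handed in: The lid lies shut (within 0.03 rad) and the weights (12 mm) and bystanders (20 mm) are where they were (value of joint case_lid below 0.03 rad and distance of each of multimeter, sample_bottle, spare_cup from where it was at the start of the episode below 0.02 m and distance of each of weight_200, weight_100, weight_50 from where it was at the start of the episode below 0.012 m); the robot touches nothing.
It fails at once if the lid slams: it comes down faster than 0.8 rad/s while its lip is between about 7 and 50 mm above shut (value of joint case_lid between 0.05 and 0.35 rad and velocity of joint case_lid below -0.8 rad/s).
It fails at once if the lid is gripped or forced (more than 15 N from the fingers) (contact force between the fingers and case_lid above 15 N).
It fails at once if a weight is moved or lifted (12 mm) (distance of any of weight_200, weight_100, weight_50 from where it was at the start of the episode above 0.012 m).
It fails at once if a bystander is moved or lifted (20 mm) (distance of any of multimeter, sample_bottle, spare_cup from where it was at the start of the episode above 0.02 m).
It also fails if it takes over 48 s, if anything falls off the work surface, if the arm or the gripper's body presses on something with over 40 N, if the wrist force passes 120 N, or if a joint passes its speed limit or range.

## Working session

There is one attempt and no reset: what is moved stays moved. The work goes in short steps, Python scripts to look and compute and a tool call to move; the robot and the scene stay as the last step left them, time stands still between calls to the robot, and variables do not carry over. Pictures are saved under pics/ and viewed, at most 10 in all, crops included, and the job is handed in when it is done.

Besides the shell and the picture viewer there is one more tool, called after ">>>" as a command line: name --argument value ..., lists and objects as JSON in quotes. apply_moves: Moves the arm, as the interface text tells. Its arguments: {"type":"object","properties":{"rows":{"type":"array","items":{"type":"number"}},"grip":{"type":"number"},"grip_force":{"type":"number"}},"required":["rows"]}

```bash
mkdir -p pics; ls; cat > h.py <<'E'
import numpy as np, cv2
from scipy.spatial.transform import Rotation as Ro
from station import ctrl
def world(name,depth,o=None):
    m=ctrl.camera_model(name);K=np.array(m["mtx"]);h,w=depth.shape
    u,v=np.meshgrid(np.arange(w),np.arange(h))
    xd=(u-K[0,2])/K[0,0];yd=(v-K[1,2])/K[1,1];x,y=xd.copy(),yd.copy()
    for _ in range(8):
        s=1+m["k1"]*(x*x+y*y);x=xd/s;y=yd/s
    P=np.stack([x*depth,y*depth,depth],-1)
    return (P-np.array(m["t"]))@np.array(m["R"])
E
python3 - <<'E'
from h import *
o=ctrl.get_obs();print(o);print(ctrl.tip_extent)
for n in("scene","side"):
    p,d=ctrl.get_image(n);cv2.imwrite(f"pics/{n}0.png",p);np.savez(f"{n}0.npz",p=p,d=d)
    m=ctrl.camera_model(n);print(n,-np.array(m["R"]).T@np.array(m["t"]))
E
```

```text
pics
{'t': 0.0, 'q': array([ 1.07500269e+00,  5.33690476e-02,  1.61430563e+00,  1.43667093e-05,
        1.47599036e+00, -1.19020758e-01]), 'dq': array([ 0.00018568,  0.00076502, -0.00092621,  0.00078017, -0.0009066 ,
       -0.00019518]), 'effort': array([ 3.37196516e-04, -3.93702078e+01, -3.70169020e+01, -1.85159447e-04,
        7.23552250e-03,  2.66456126e-06]), 'tool_pos': array([0.22973199, 0.58073554, 0.30264835]), 'tool_rot': array([-0.58822087, -3.08537935,  0.00309527]), 'contact_force': array([0.0641619 , 0.59075781, 0.53709586]), 'wrist_torque': array([-0.02057112,  0.01217553,  0.0173068 ]), 'grip_force': 0.0, 'opening': 0.08508855496615296}
0.0726
scene [ 0.12088801 -0.69749373  0.51978607]
side [-0.12540366  0.58018796  0.6078781 ]
```

View pics/scene0.png

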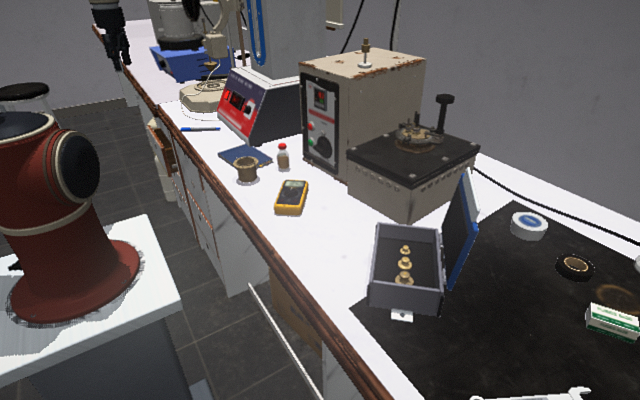

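View pics/side0.png

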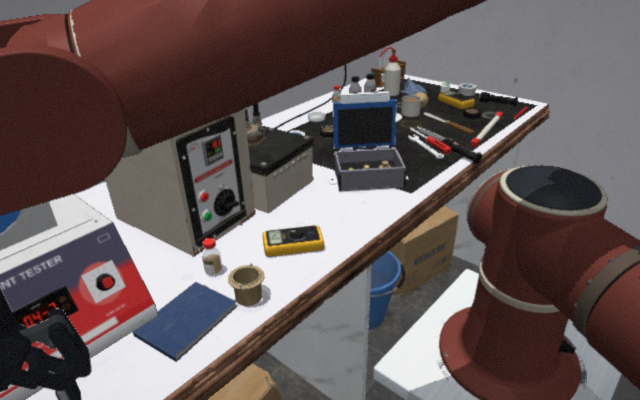

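```bash
python3 - <<'E'
from h import *
for n in("scene","side"):
    z=np.load(n+"0.npz");p,d=z["p"],z["d"];W=world(n,d)
    hsv=cv2.cvtColor(p,cv2.COLOR_BGR2HSV)
    b=cv2.inRange(hsv,(95,90,40),(130,255,255))>0
    q=W[b&(d>0)];print(n,"blue",len(q))
    if len(q): 
        print(np.percentile(q,[1,5,25,50,75,95,99],axis=0).round(3))
        c=q.mean(0);u,s,v=np.linalg.svd(q-c,full_matrices=False);print(c,v.round(3),s/np.sqrt(len(q)))
    for nm,lo,hi in(("yellow",(22,120,100),(34,255,255)),("red",(0,150,80),(8,255,255)),("brass",(12,80,60),(22,255,255))):
        k=(cv2.inRange(hsv,lo,hi)>0)&(d>0)
        nn,l,st,ce=cv2.connectedComponentsWithStats(k.astype(np.uint8))
        for i in range(1,nn):
            if st[i,4]>60: print(nm,st[i],W[l==i].mean(0).round(3),W[l==i].max(0).round(3))
E
```

```text
scene blue 3425
[[ 0.405 -0.455  0.012]
 [ 0.445 -0.45   0.014]
 [ 0.512 -0.338  0.04 ]
 [ 0.552  0.512  0.106]
 [ 0.619  1.219  0.173]
 [ 0.77   1.306  0.356]
 [ 0.85   1.502  0.398]]
[0.57116142 0.57314339 0.12460889] [[ 0.008  1.    -0.027]
 [ 0.59   0.017  0.807]
 [-0.807  0.023  0.59 ]] [0.68523508 0.10667237 0.08737021]
red [218  90  39  46 506] [0.51  0.464 0.087] [0.532 0.622 0.131]
red [ 46 130  19  39 141] [ 0.05  -0.061  0.286] [ 0.072 -0.025  0.299]
red [ 29 142  16  28 218] [ 0.031 -0.065  0.278] [ 0.044 -0.048  0.294]
brass [362  38   7  15  71] [0.7   0.034 0.338] [0.711 0.04  0.354]
brass [397  59  25  11  74] [0.82  0.006 0.287] [0.866 0.018 0.291]
brass [353  67  35  13 128] [ 0.683 -0.008  0.287] [0.739 0.004 0.292]
brass [402 129  28  10 146] [ 0.736 -0.124  0.163] [ 0.773 -0.09   0.174]
brass [234 159  20  10  65] [0.406 0.167 0.051] [0.432 0.203 0.057]
brass [274 181  34  34 422] [ 0.449 -0.026  0.02 ] [0.528 0.063 0.032]
brass [400 245  11  10  73] [ 0.554 -0.305  0.028] [ 0.569 -0.295  0.036]
brass [398 257  14  13 134] [ 0.524 -0.335  0.031] [ 0.542 -0.321  0
[... 1072 characters left out ...]
7] [ 0.961 -1.     0.044] [ 0.991 -0.906  0.075]
brass [416  93  12  14  89] [ 0.687 -0.891  0.037] [ 0.716 -0.869  0.054]
brass [438  93  37  16 320] [ 0.608 -0.995  0.016] [ 0.725 -0.962  0.03 ]
brass [446 121  28  13 118] [ 0.49  -0.797  0.009] [ 0.549 -0.768  0.016]
brass [ 390  206   68   89 2989] [ 0.613 -0.911 -0.61 ] [ 0.72  -0.173 -0.043]
brass [263 226  61  31 775] [0.449 0.029 0.019] [0.557 0.08  0.03 ]
brass [205 256  15  17 104] [0.516 0.181 0.033] [0.529 0.194 0.049]
brass [231 267  29  18 330] [0.437 0.169 0.036] [0.447 0.204 0.053]
brass [234 285  27  20 374] [0.403 0.194 0.025] [0.426 0.213 0.051]
brass [ 207  363   74   37 1568] [ 0.631  0.07  -0.552] [ 0.697  0.349 -0.052]
```

The scene view shows the open case at about (405,270) with its lid standing behind it at (462,230), turned about 45° to the robot. The side view shows the case from the front at (368,168), with the meter, cup and bottle well to its left. Next I fit the case pose, the lid plane and the obstacles.

```bash
python3 - <<'E'
from h import *
allp=[]
for n in("scene","side"):
    z=np.load(n+"0.npz");p,d=z["p"],z["d"];W=world(n,d);hsv=cv2.cvtColor(p,cv2.COLOR_BGR2HSV)
    near=(d>0)&(np.hypot(W[...,0]-.53,W[...,1]+.34)<.22)
    rim=near&(abs(W[...,2]-.06)<.0025)&(hsv[...,1]<90)
    q=W[rim]
    # drop lid/hinge
    print(n,"rim",len(q)); r=cv2.minAreaRect(q[:,:2].astype(np.float32)*1000);print(r)
    np.save(n+"rim.npy",q)
    b=near&(cv2.inRange(hsv,(95,90,40),(130,255,255))>0)&(W[...,2]>.075)
    L=W[b];c=np.median(L,0);
    for _ in range(4):
        u,s,v=np.linalg.svd(L-L.mean(0),full_matrices=False);e=(L-L.mean(0))@v[2];L=L[abs(e)<2.0*e.std()+1e-4]
    print("lid",len(L),L.mean(0),v[2],e.std(),L.max(0),L.min(0))
    top=near&(W[...,2]>.18);T=W[top];print("top",len(T),T[:,2].max(), T[T[:,2]>.195].min(0),T[T[:,2]>.195].max(0) )
    allp.append(W[(d>0)&(W[...,2]>.01)&(W[...,2]<.6)&(np.hypot(W[...,0]-.6,W[...,1]+.35)<.4)])
# height map around
A=np.vstack(allp)
print("hmap cm; rows x .40..1.0, cols y -.70...0.05")
xs=np.arange(.36,.96,.03);ys=np.arange(-.70,.05,.03)
print("      "+" ".join(f"{int(y*100):3d}" for y in ys))
for x in xs:
    print(f"{x:.2f} "+" ".join(f"{100*np.percentile(k,98):3.0f}" if len(k:=A[(abs(A[:,0]-x)<.015)&(abs(A[:,1]-y)<.015)][:,2])>2 else "  ." for y in ys))
E
```

```text
scene rim 912
((564.6951904296875, -290.734619140625), (302.6914978027344, 130.64329528808594), 48.76134490966797)
lid 571 [ 0.54191091 -0.4271377   0.15253479] [-0.71839772  0.68186224  0.13772654] 0.0011530370434162135 [ 0.63858741 -0.33371982  0.18997236] [ 0.51172636 -0.45676681  0.0754928 ]
top 709 0.21214845685656497 [ 0.53721668 -0.44397324  0.19505757] [ 0.62956168 -0.34915056  0.21214846]
side rim 249
((567.01123046875, -292.40606689453125), (294.1682434082031, 136.94125366210938), 47.582523345947266)
lid 663 [ 0.57932086 -0.38604901  0.14880751] [ 0.71484137 -0.68216187 -0.15380828] 0.002251879967246339 [ 0.63863224 -0.32027251  0.1883959 ] [ 0.51307687 -0.45370715  0.07505882]
top 612 0.21050191383158445 [ 0.53674594 -0.44212266  0.19500241] [ 0.62890889 -0.34653972  0.21050191]
hmap cm; rows x .40..1.0, cols y -.70...0.05
      -70 -67 -63 -60 -57 -54 -51 -48 -45 -42 -39 -36 -33 -30 -27 -24 -21 -18 -15 -12  -9  -6  -3   0   2
0.36   .   .   .   3   3   .   .   .   .   .   .   .   .   .   .   .   .   .   .   .   .   .   .   .   .
0.39   2   .   .   3   .   .   .   .   .   
[... 1251 characters left out ...]
 .   .   .   .   .   .   .   .   .  13  26  26  21  21  17  16  29  29
0.78   .   .   .   .   .   .   2   2   2   .   .   .   .   .   .   .  13  26  26  17  16   .   .  29  29
0.81   .   .   .   .   .   .   2   2   2   .   3   3   3   .   .   .  13  13  13  16   .   .   .   .   .
0.84   .   .   .   .   .   .   2   2   .   .   3   3   3   .   .   .  13  13  13  13  13  13  13   .   .
0.87   .   .   7   .   .   .   .   .   .   .   3   3   3   .   .   .   .  13  13  13  13  13   .   .   .
0.90   .   .   .   .   2   2   .   .   .   .   .   .   .   .   .   .   .   .   .   .   .   .   .   .   .
0.93   .   .   .   .   2   2   .   .   .   .   .   .   .   .   .   1   2   3   4   .   .   .   .   .   .
```

```bash
python3 - <<'E'
import cv2
p=cv2.imread("pics/scene0.png")[160:350,330:560];q=cv2.imread("pics/side0.png")[70:220,310:450]
cv2.imwrite("pics/crop1.png",cv2.resize(p,None,fx=3.4,fy=3.1,interpolation=cv2.INTER_CUBIC))
cv2.imwrite("pics/crop2.png",cv2.resize(q,None,fx=4,fy=4,interpolation=cv2.INTER_CUBIC))
E
```

```text
(no output)
```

View pics/crop1.png

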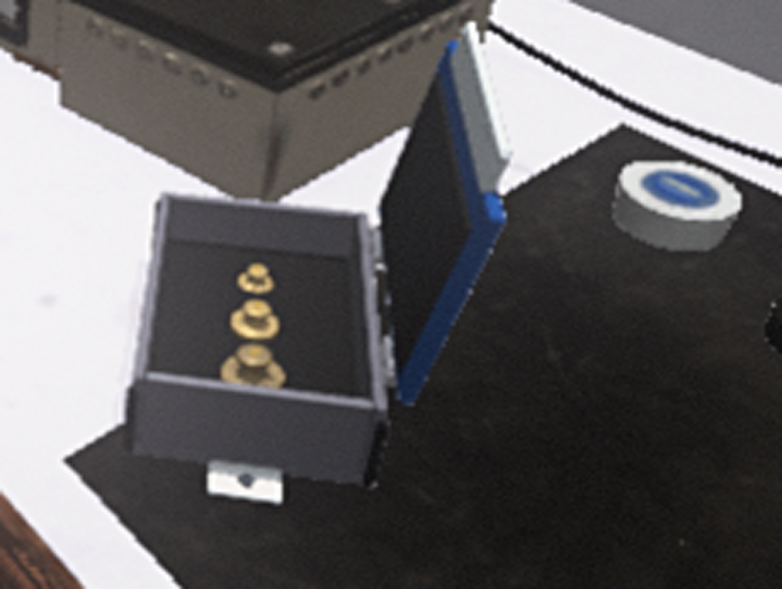

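View pics/crop2.png

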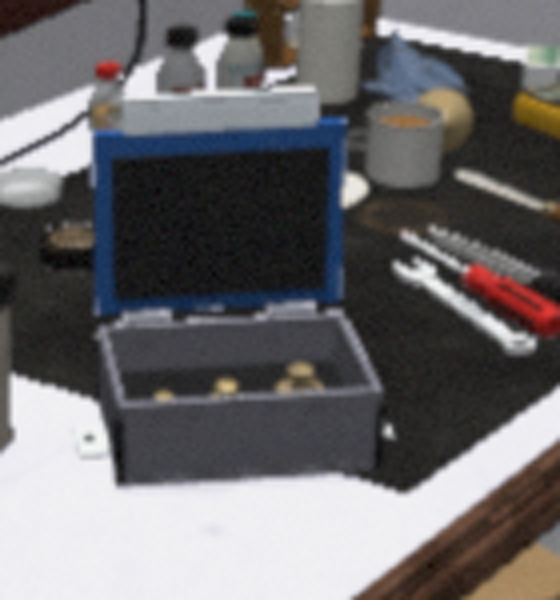

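The crops show the lid's lip plate at about (485,110) in the scene crop and (220,110) in the side crop. It's clear on both sides, and there's free mat behind it. My plan is to straddle the lip with a half-open gripper: the rear finger pushes, the front finger catches, and both swing about the hinge.

```bash
cat >> h.py <<'E'
yaw=-.762;C=np.array([.521,-.337,0])
ex=np.array([np.cos(yaw),np.sin(yaw),0]);ey=np.array([-ex[1],ex[0],0]);ez=np.array([0,0,1.])
def cw(p): return C+p[0]*ex+p[1]*ey+p[2]*ez
def ori(phi,sgn): # tool z pitched phi below horizontal along case x; tool y = sgn*(perp, up/back)
    z=np.cos(phi)*ex-np.sin(phi)*ez; y=sgn*(np.sin(phi)*ex+np.cos(phi)*ez)
    return np.stack([np.cross(y,z),y,z],1)
def rows(T0,targets):
    p0,R0=T0;out=[]
    for p,R in targets:
        s=R0.T@(p-p0)/.6;w=Ro.from_matrix(R0.T@R).as_rotvec()/(np.pi/2)
        out.append(np.r_[s,w].round(3))
    return np.array(out)
def cur(o): return np.array(o["tool_pos"]),Ro.from_rotvec(o["tool_rot"]).as_matrix()
E
python3 - <<'E'
from h import *
F=np.stack([ex,ey,ez],1)
for n in("scene","side"):
    z=np.load(n+"0.npz");W=world(n,z["d"]);hsv=cv2.cvtColor(z["p"],cv2.COLOR_BGR2HSV)
    L=(W-C)@F
    q=L[(abs(L[...,2]-.06)<.003)&(abs(L[...,0])<.075)&(abs(L[...,1])<.1)&(z["d"]>0)]
    print(n,len(q),"front",np.percentile(q[:,0],[1,3,5]),"y",np.percentile(q[:,1],[1,3,97,99]))
    for lo,hi in((-.075,-.02),(.02,.075)):
        k=q[(q[:,1]>lo)&(q[:,1]<hi)&(q[:,0]<-.04)];print(" front edge x",k[:,0].min(),np.median(k[:,0]))
    t=L[(L[...,2]>.19)&(abs(L[...,0]-.08)<.04)&(abs(L[...,1])<.1)&(z["d"]>0)]
    print(" lip",np.percentile(t,[2,50,98],axis=0).round(4))
    for a,b in((.185,.19),(.195,.2),(.203,.208)):
        t=L[(L[...,2]>a)&(L[...,2]<b)&(abs(L[...,0]-.08)<.04)&(abs(L[...,1])<.06)&(z["d"]>0)];print(a,np.median(t[:,0]).round(4))
o=ctrl.get_obs();p,R=cur(o);print(R.round(3))
for s in(1,-1):
    print(s,Ro.from_matrix(R.T@ori(np.pi/2,s)).as_rotvec())
E
```

```text
scene 862 front [-0.05960067 -0.05904231 -0.0584725 ] y [-0.08460081 -0.084011    0.08444337  0.08586727]
 front edge x -0.06014402973399039 -0.05696080295011312
 front edge x -0.05958307400248509 -0.05654330796086957
 lip [[ 0.0822 -0.0635  0.1907]
 [ 0.0843 -0.0134  0.2038]
 [ 0.089   0.0607  0.2115]]
0.185 0.0819
0.195 0.0833
0.203 0.0844
side 273 front [-0.06303385 -0.06197448 -0.06120708] y [-0.08137602 -0.0806538   0.08646081  0.08726456]
 front edge x -0.0633858123411584 -0.058504772512685495
 front edge x -0.0625182570154236 -0.058498329393861986
 lip [[ 0.0786 -0.0595  0.1906]
 [ 0.0836  0.0022  0.2   ]
 [ 0.089   0.0642  0.2092]]
0.185 0.0818
0.195 0.0826
0.203 0.0847
[[-0.93   0.368 -0.001]
 [ 0.368  0.93  -0.002]
 [ 0.    -0.002 -1.   ]]
1 [-1.42509318e-03  1.70359216e-03  1.95594686e+00]
-1 [-0.00153295 -0.00128235 -1.18564476]
```

```bash
python3 - <<'E'
from h import *
T0=cur(ctrl.get_obs())
def rz(a): return T0[1]@Ro.from_rotvec([0,0,a]).as_matrix()
print(rows(T0,[((.33,.28,.40),rz(.6)),((.44,-.10,.40),rz(1.3))]).tolist())
E
```

```text
[[-0.34, -0.405, -0.161, 0.0, 0.0, 0.382], [-0.743, -0.926, -0.16, 0.0, 0.0, 0.828]]
```

>>> apply_moves --rows '[-0.34, -0.405, -0.16, 0, 0, 0.38, -0.34, -0.405, -0.16, 0, 0, 0.38, -0.34, -0.405, -0.16, 0, 0, 0.38, -0.34, -0.405, -0.16, 0, 0, 0.38, -0.34, -0.405, -0.16, 0, 0, 0.38, -0.34, -0.405, -0.16, 0, 0, 0.38, -0.34, -0.405, -0.16, 0, 0, 0.38, -0.34, -0.405, -0.16, 0, 0, 0.38, -0.74, -0.926, -0.16, 0, 0, 0.83, -0.74, -0.926, -0.16, 0, 0, 0.83, -0.74, -0.926, -0.16, 0, 0, 0.83, -0.74, -0.926, -0.16, 0, 0, 0.83, -0.74, -0.926, -0.16, 0, 0, 0.83, -0.74, -0.926, -0.16, 0, 0, 0.83, -0.74, -0.926, -0.16, 0, 0, 0.83, -0.74, -0.926, -0.16, 0, 0, 0.83, -0.74, -0.926, -0.16, 0, 0, 0.83, -0.74, -0.926, -0.16, 0, 0, 0.83]' --grip 0.38

```text
t: 1.9
tool_pos: [0.4385, -0.099, 0.3987]
tool_rot: [-2.339, -2.093, 0.001]
contact_force: [0.6, 1.2, -0.3]
opening: 0.0324
grip_force: 0.0
```

```bash
python3 - <<'E'
from h import *
o=ctrl.get_obs();T0=cur(o);print(o["t"],T0[0],o["q"].round(3),o["opening"],ctrl.tip_extent,o["contact_force"])
q=np.array(cw((.085,0,.325)))
print(rows(T0,[(q,ori(np.pi/2,1))]).tolist())
E
```

```text
1.9 [ 0.43854748 -0.0989621   0.39872191] [-3.880e-01 -4.180e-01  1.869e+00  1.000e-03  1.693e+00 -2.770e-01] 0.03235003052041063 0.0726 [ 0.58293493  1.20218461 -0.26749614]
[[-0.465, 0.294, 0.122, -0.002, -0.0, 0.414]]
```

>>> apply_moves --rows '[-0.465, 0.294, 0.04, 0, 0, 0.414, -0.465, 0.294, 0.04, 0, 0, 0.414, -0.465, 0.294, 0.04, 0, 0, 0.414, -0.465, 0.294, 0.04, 0, 0, 0.414, -0.465, 0.294, 0.04, 0, 0, 0.414, -0.465, 0.294, 0.04, 0, 0, 0.414, -0.465, 0.294, 0.04, 0, 0, 0.414, -0.465, 0.294, 0.04, 0, 0, 0.414, -0.465, 0.294, 0.122, 0, 0, 0.414, -0.465, 0.294, 0.122, 0, 0, 0.414, -0.465, 0.294, 0.122, 0, 0, 0.414]'

```text
t: 3.0
tool_pos: [0.5832, -0.393, 0.3254]
tool_rot: [-2.882, -1.241, 0.002]
contact_force: [0.1, -0.6, 0.4]
opening: 0.0326
grip_force: 0.0
```

```bash
python3 - <<'E'
from h import *
o=ctrl.get_obs();T0=cur(o);print(o["t"],T0[0],o["q"].round(3))
F=np.stack([ex,ey,ez],1);print((T0[0]-C)@F,(F.T@T0[1]).round(3))
m=ctrl.camera_model("wrist");T=np.array(m["tool_from_camera"]);print(T.round(3))
s,_=ctrl.get_image("side");c,_=ctrl.get_image("scene")
a=cv2.resize(s[60:210,300:440],None,fx=2.8,fy=2.8);b=cv2.resize(c[130:330,360:520],None,fx=2.1,fy=2.1)
cv2.imwrite("pics/hov.png",np.hstack([a[:420,:392],b[:420]]))
E
```

```text
3.0 [ 0.58320373 -0.39303677  0.32540737] [-0.699  0.224  1.389  0.     1.532  0.059]
[0.08368779 0.00240339 0.32540737] [[-0.004  1.    -0.004]
 [ 1.     0.004  0.   ]
 [ 0.    -0.004 -1.   ]]
[[ 0.    -0.964 -0.268  0.068]
 [ 1.    -0.     0.001 -0.   ]
 [-0.001 -0.268  0.964 -0.07 ]
 [ 0.     0.     0.     1.   ]]
```

View pics/hov.png

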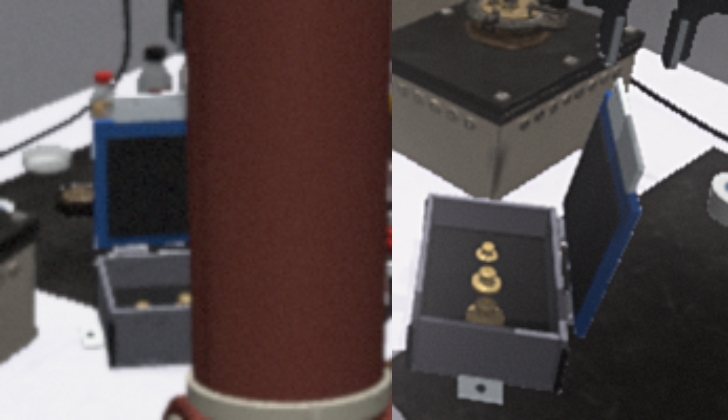

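The hover picture shows the two fingertips at (612,55) and (682,50), on either side of the lip top at (622,95). I'll use depth to check how far the tips really extend.

```bash
python3 - <<'E'
from h import *
p,d=ctrl.get_image("scene");W=world("scene",d);F=np.stack([ex,ey,ez],1);L=(W-C)@F
k=(d>0)&(abs(L[...,0]-.0837)<.07)&(abs(L[...,1])<.05)&(L[...,2]>.222)&(L[...,2]<.33)
for a,b in((-.07,-.005),(.005,.07)):
    q=L[k&(L[...,0]-.0837>a)&(L[...,0]-.0837<b)];print(len(q),np.percentile(q[:,2],[0,2,5]))
    t=q[q[:,2]<q[:,2].min()+.015];print((t-[.0837,0,0]).min(0),(t-[.0837,0,0]).max(0))
E
```

```text
756 [0.25916755 0.26420573 0.26810513]
[-0.02773996 -0.01122653  0.25916755] [-0.01423401  0.00511346  0.27387017]
951 [0.25848889 0.26260136 0.26746578]
[ 0.01731624 -0.01109847  0.25848889] [0.03039204 0.01363621 0.27341647]
```

```bash
cat >> h.py <<'E'
def pose(psi,E=.068,L=.016):
    phi=np.pi/2 if psi>1.5 else np.pi/2-np.radians(55)*(1.5-psi)/1.4
    R=ori(phi,1);P=cw((.064-.15*np.cos(psi),0,.062+.15*np.sin(psi)))
    return P-(E-L)*R[:,2],R
E
python3 - <<'E'
from h import *
T0=cur(ctrl.get_obs());print(T0[0],pose(1.72)[0])
print(rows(T0,[pose(1.72)]+[pose(p) for p in(1.72,1.6,1.4)]).tolist())
E
```

```text
[ 0.58400626 -0.39492282  0.33009458] [ 0.58343258 -0.39657726  0.26233346]
[[-0.003, 0.001, 0.113, 0.003, -0.0, 0.002], [-0.003, 0.001, 0.113, 0.003, -0.0, 0.002], [-0.003, -0.029, 0.11, 0.003, -0.0, 0.002], [-0.002, -0.085, 0.114, -0.041, -0.0, 0.002]]
```

>>> apply_moves --rows '[0, 0, 0, 0, 0, 0, 0, 0, 0, 0, 0, 0]' --grip 0.28

```text
t: 3.35
tool_pos: [0.5835, -0.3956, 0.3288]
tool_rot: [2.885, 1.238, 0.002]
contact_force: [0.8, 0.7, -0.3]
opening: 0.024
grip_force: 0.0
```

```bash
python3 - <<'E'
from h import *
o=ctrl.get_obs();T0=cur(o);print(o["t"],T0[0],pose(1.72)[0],o["dq"].round(4),o["opening"],o["contact_force"])
print(rows(T0,[pose(1.72)]).tolist())
E
```

```text
3.35 [ 0.58348277 -0.39560568  0.32877246] [ 0.58343258 -0.39657726  0.26233346] [-0.0037  0.0084  0.009  -0.0008 -0.0006 -0.0002] 0.02396087235212602 [ 0.82933706  0.72337182 -0.26179902]
[[-0.001, 0.001, 0.111, 0.002, -0.0, 0.001]]
```

>>> apply_moves --rows '[0, 0, 0.03, 0, 0, 0, 0, 0, 0.05, 0, 0, 0, 0, 0, 0.065, 0, 0, 0, 0, 0, 0.08, 0, 0, 0, 0, 0, 0.095, 0, 0, 0, 0, 0, 0.105, 0, 0, 0, 0, 0, 0.11, 0, 0, 0, 0, 0, 0.11, 0, 0, 0, 0, 0, 0.11, 0, 0, 0, 0, 0, 0.11, 0, 0, 0, 0, 0, 0.11, 0, 0, 0]'

```text
t: 4.45
tool_pos: [0.5833, -0.3956, 0.2614]
tool_rot: [2.886, 1.239, 0.001]
contact_force: [0.6, 0.8, -0.3]
opening: 0.024
grip_force: 0.0
```

```bash
python3 - <<'E'
from h import *
o=ctrl.get_obs();T0=cur(o);print(o["t"],T0[0],pose(1.72)[0],o["opening"],o["contact_force"])
p,d=ctrl.get_image("scene");W=world("scene",d);F=np.stack([ex,ey,ez],1);L=(W-C)@F
cv2.imwrite("pics/low.png",cv2.resize(p[120:320,380:540],None,fx=3,fy=3))
print(rows(T0,[pose(x) for x in np.arange(1.70,1.32,-.02)]).tolist())
E
```

```text
4.45 [ 0.58334215 -0.39563128  0.26138806] [ 0.58343258 -0.39657726  0.26233346] 0.0239965229750947 [ 0.60572298  0.76595714 -0.34642133]
[[-0.001, -0.004, -0.002, 0.001, -0.0, 0.001], [-0.001, -0.009, -0.003, 0.001, -0.0, 0.001], [-0.001, -0.014, -0.003, 0.001, -0.0, 0.001], [-0.001, -0.019, -0.004, 0.001, -0.0, 0.001], [-0.001, -0.024, -0.004, 0.001, -0.0, 0.001], [-0.001, -0.029, -0.004, 0.001, -0.0, 0.001], [-0.001, -0.034, -0.004, 0.001, -0.0, 0.001], [-0.001, -0.039, -0.004, 0.001, -0.0, 0.001], [-0.001, -0.044, -0.004, 0.001, -0.0, 0.001], [-0.001, -0.049, -0.004, 0.001, -0.0, 0.001], [-0.001, -0.054, -0.004, 0.001, -0.0, 0.001], [-0.001, -0.06, -0.003, -0.008, -0.0, 0.001], [-0.001, -0.066, -0.003, -0.017, -0.0, 0.001], [-0.001, -0.072, -0.002, -0.026, -0.0, 0.001], [-0.001, -0.078, -0.001, -0.034, -0.0, 0.001], [-0.001, -0.084, -0.001, -0.043, -0.0, 0.001], [-0.001, -0.091, 0.0, -0.052, -0.0, 0.001], [-0.001, -0.097, 0.001, -0.06, -0.0, 0.001], [-0.001, -0.103, 0.003, -0.069, -0.0, 0.001]]
```

View pics/low.png

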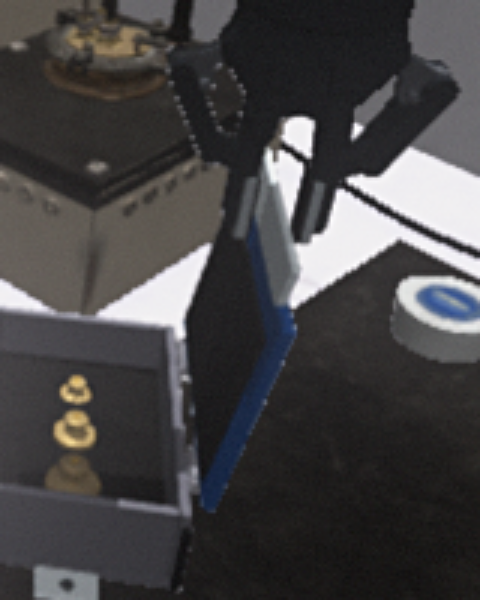

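The picture shows the lip at (270,210) standing freely between the front finger at (245,215) and the rear finger at (315,210). Next I push forward slowly.

>>> apply_moves --rows '[0, -0.004, -0.002, 0, 0, 0, 0, -0.009, -0.003, 0, 0, 0, 0, -0.014, -0.003, 0, 0, 0, 0, -0.019, -0.004, 0, 0, 0, 0, -0.024, -0.004, 0, 0, 0, 0, -0.029, -0.004, 0, 0, 0, 0, -0.034, -0.004, 0, 0, 0, 0, -0.039, -0.004, 0, 0, 0, 0, -0.044, -0.004, 0, 0, 0, 0, -0.049, -0.004, 0, 0, 0, 0, -0.054, -0.004, 0, 0, 0, 0, -0.06, -0.003, -0.008, 0, 0, 0, -0.066, -0.003, -0.017, 0, 0, 0, -0.072, -0.002, -0.026, 0, 0, 0, -0.078, -0.001, -0.034, 0, 0, 0, -0.084, -0.001, -0.043, 0, 0, 0, -0.091, 0, -0.052, 0, 0, 0, -0.097, 0.001, -0.06, 0, 0, 0, -0.097, 0.001, -0.06, 0, 0]'

```text
t: 6.4
tool_pos: [0.5404, -0.3547, 0.2599]
tool_rot: [2.807, 1.205, 0.056]
contact_force: [0.5, 0.3, 1.0]
opening: 0.0242
grip_force: 0.2
```

```bash
cat >> h.py <<'E'
def lid(name="scene"):
    p,d=ctrl.get_image(name);W=world(name,d);F=np.stack([ex,ey,ez],1);L=(W-C)@F
    hsv=cv2.cvtColor(p,cv2.COLOR_BGR2HSV)
    k=(d>0)&(cv2.inRange(hsv,(100,140,40),(125,255,255))>0)&(abs(L[...,1])<.1)&(L[...,0]>-.1)&(L[...,0]<.12)&(L[...,2]>.05)
    q=L[k];r=np.hypot(q[:,0]-.064,q[:,2]-.062);q=q[r>.06]
    return np.median(np.arctan2(q[:,2]-.062,.064-q[:,0])),len(q),p
def report(start,stop,step=-.02):
    o=ctrl.get_obs();T0=cur(o);F=np.stack([ex,ey,ez],1)
    a,n,p=lid();print("t",o["t"],"lid",a,n,"F",o["contact_force"].round(2),o["opening"],"q",o["q"].round(2))
    # psi of current pose from pitch-corrected geometry
    P=F.T@(T0[0]+.052*T0[1][:,2]-C);print("psi",np.arctan2(P[2]-.062,.064-P[0]),"r",np.hypot(P[2]-.062,.064-P[0]),"y",P[1])
    x=np.arange(start,stop+step/2,step);print(", ".join(", ".join(f"{v:g}" for v in r) for r in rows(T0,[pose(k) for k in x])))
    return p
E
python3 -c "
from h import *
report(1.34,.98)"
```

```text
t 6.4 lid 1.4184865574079453 38 F [0.55 0.28 0.96] 0.02421446667186528 q [-0.69  0.09  1.65 -0.01  1.31  0.07]
psi 1.349496151755295 r 0.1497559931214431 y 0.0005433102809986306
-0.001, -0.004, -0, -0.01, -0, 0.001, -0.001, -0.01, 0.001, -0.019, -0, 0.001, -0.001, -0.016, 0.002, -0.028, -0, 0.001, -0.001, -0.022, 0.003, -0.036, -0, 0.001, -0.001, -0.028, 0.004, -0.045, -0, 0.001, -0.001, -0.034, 0.005, -0.054, -0, 0.001, -0.001, -0.04, 0.006, -0.063, -0, 0.001, -0.001, -0.046, 0.008, -0.071, -0, 0.001, -0.001, -0.052, 0.009, -0.08, -0, 0.001, -0.001, -0.058, 0.011, -0.089, -0, 0.001, -0.001, -0.064, 0.013, -0.098, -0, 0.001, -0.001, -0.07, 0.015, -0.106, -0, 0.001, -0.001, -0.076, 0.017, -0.115, -0, 0.001, -0.001, -0.082, 0.019, -0.124, -0, 0.001, -0.001, -0.087, 0.021, -0.133, -0, 0.001, -0.001, -0.093, 0.023, -0.141, -0, 0.001, -0.001, -0.099, 0.026, -0.15, -0, 0.001, -0.001, -0.104, 0.028, -0.159, -0, 0.001, -0.001, -0.11, 0.031, -0.167, -0, 0.001
```

As predicted, lid is about ψ+0.07. Next I go through the tipping point to ψ ≈ 0.98.

>>> apply_moves --rows '[0, -0.004, 0, -0.01, 0, 0, 0, -0.01, 0.001, -0.019, 0, 0, 0, -0.016, 0.002, -0.028, 0, 0, 0, -0.022, 0.003, -0.036, 0, 0, 0, -0.028, 0.004, -0.045, 0, 0, 0, -0.034, 0.005, -0.054, 0, 0, 0, -0.04, 0.006, -0.063, 0, 0, 0, -0.046, 0.008, -0.071, 0, 0, 0, -0.052, 0.009, -0.08, 0, 0, 0, -0.058, 0.011, -0.089, 0, 0, 0, -0.064, 0.013, -0.098, 0, 0, 0, -0.07, 0.015, -0.106, 0, 0, 0, -0.076, 0.017, -0.115, 0, 0, 0, -0.082, 0.019, -0.124, 0, 0, 0, -0.087, 0.021, -0.133, 0, 0, 0, -0.093, 0.023, -0.141, 0, 0, 0, -0.099, 0.026, -0.15, 0, 0, 0, -0.104, 0.028, -0.159, 0, 0, 0, -0.11, 0.031, -0.167, 0, 0]'

```text
t: 8.35
tool_pos: [0.4947, -0.3111, 0.2361]
tool_rot: [2.578, 1.107, 0.201]
contact_force: [-3.5, 3.3, 8.1]
opening: 0.0237
grip_force: 4.5
```

```bash
python3 -c "
from h import *
report(.96,.60)"
```

```text
t 8.35 lid 1.0993534914489504 733 F [-3.52  3.25  8.1 ] 0.023748902334867435 q [-0.68 -0.15  1.95 -0.03  0.99  0.09]
psi 0.9882782262111955 r 0.15023297019141998 y 0.0006039101742203699
-0.001, -0.008, 0.002, -0.007, -0.001, 0.001, -0.001, -0.014, 0.003, -0.016, -0.001, 0.001, -0.001, -0.02, 0.005, -0.025, -0.001, 0.001, -0.001, -0.026, 0.006, -0.034, -0.001, 0.001, -0.001, -0.032, 0.008, -0.042, -0.001, 0.001, -0.001, -0.038, 0.01, -0.051, -0.001, 0.001, -0.001, -0.043, 0.012, -0.06, -0.001, 0.001, -0.001, -0.049, 0.014, -0.069, -0.001, 0.001, -0.001, -0.055, 0.016, -0.077, -0.001, 0.001, -0.001, -0.061, 0.018, -0.086, -0.001, 0.001, -0.001, -0.066, 0.02, -0.095, -0.001, 0.001, -0.001, -0.072, 0.023, -0.103, -0.001, 0.001, -0.001, -0.078, 0.025, -0.112, -0.001, 0.001, -0.001, -0.083, 0.028, -0.121, -0.001, 0.001, -0.001, -0.089, 0.031, -0.13, -0.001, 0.001, -0.001, -0.094, 0.033, -0.138, -0.001, 0.001, -0.001, -0.1, 0.036, -0.147, -0.001, 0.001, -0.001, -0.105, 0.039, -0.156, -0.001, 0.001, -0.001, -0.11, 0.042, -0.165, -0.001, 0.001
```

```bash
python3 -c "
from h import *
a,n,p=lid()
cv2.imwrite('pics/jam.png',cv2.resize(p[150:300,370:530],None,fx=4.5,fy=4,interpolation=cv2.INTER_CUBIC))
o=ctrl.get_obs();print(o['contact_force'],o['grip_force'],o['wrist_torque'],a)"
```

```text
[-4.33627739  4.20597372  7.14654069] 4.506380716567454 [0.47912005 0.34983895 0.05152336] 1.090098731028832
```

View pics/jam.png

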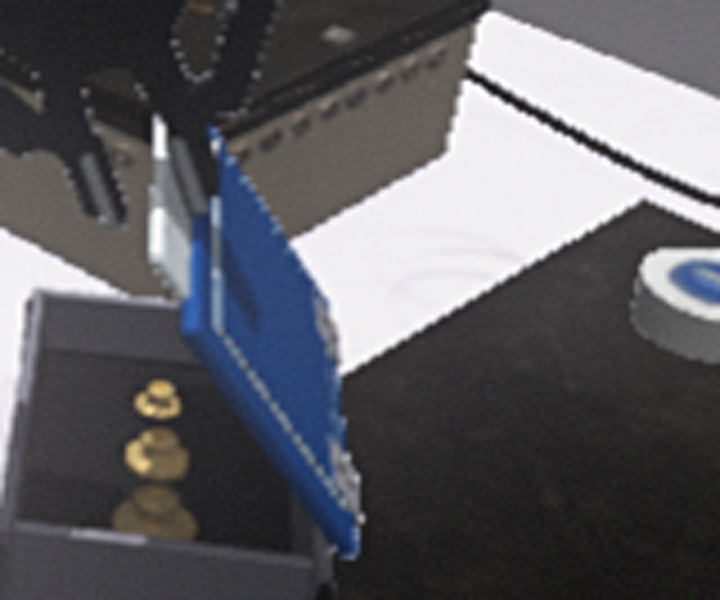

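The picture shows the rear fingertip at (190,195) butting against the blue step behind the lip, which explains the axial force. The front finger at (105,200) is free, with a small gap. I'll narrow the gap so the catch is short, then back the tips off along the tool axis.

>>> apply_moves --rows '[0, 0.0025, -0.002, 0, 0, 0, 0, 0.0025, -0.002, 0, 0, 0]' --grip 0.245

```text
t: 8.65
tool_pos: [0.495, -0.3118, 0.2363]
tool_rot: [2.58, 1.107, 0.199]
contact_force: [0.3, -0.0, 0.0]
opening: 0.021
grip_force: 0.0
```

>>> apply_moves --rows '[0, 0.0025, -0.001, 0, 0, 0, 0, 0.0025, -0.002, 0, 0, 0]' --grip 0.21

```text
t: 8.85
tool_pos: [0.4955, -0.3124, 0.2373]
tool_rot: [2.582, 1.108, 0.198]
contact_force: [-0.3, 0.9, -1.5]
opening: 0.0179
grip_force: 0.8
```

```bash
python3 -c "
from h import *
o=ctrl.get_obs();a,n,p=lid();print(a,n,o['t'],o['tool_pos'],o['contact_force'],o['grip_force'],o['opening'])"
```

```text
1.0281054813761559 788 8.85 [ 0.49552598 -0.31236529  0.23725013] [-0.31766214  0.86340108 -1.5393769 ] 0.7564460928551853 0.017902408454507215
```

The lid is now on the front finger (−1.5 N, at rest). Next I back off the tips and lower along the arc.

```bash
cat >> h.py <<'E'
def low(start,stop,L=.011,E=.0685,step=-.02):
    o=ctrl.get_obs();T0=cur(o);F=np.stack([ex,ey,ez],1);z=F.T@T0[1][:,2];phic=np.arctan2(-z[2],z[0])
    P=F.T@(T0[0]+(E-L)*T0[1][:,2]-C);pc=np.arctan2(P[2]-.062,.064-P[0])
    a,n,p=lid();print("t",o["t"],"lid",a,n,"F",o["contact_force"].round(2),o["grip_force"],o["opening"],"psi",pc,"r",np.hypot(P[2]-.062,.064-P[0]),"y",P[1],"phi",np.degrees(phic))
    t=[]
    for psi in np.arange(start,stop+step/2,step):
        phi=phic+(np.radians(32)-phic)*min(1,(pc-psi)/(pc-.05)) if pc>.06 else phic
        R=ori(phi,1);Q=cw((.064-.15*np.cos(psi),P[1],.062+.15*np.sin(psi)));t.append((Q-(E-L)*R[:,2],R))
    print(", ".join(", ".join(f"{v:g}" for v in r) for r in rows(T0,t)))
    return p
E
python3 -c "
from h import *
low(1.0,.62)"
```

```text
t 8.9 lid 1.0285242901592975 791 F [-0.43  0.7  -1.23] 0.7489164406433702 0.01820362327887858 psi 0.9919030494225718 r 0.14515667414046338 y 0.00028553324209129594 phi 69.69762779929141
0, 0.001, -0.008, 0.004, -0, 0.001, 0, -0.005, -0.007, -0.005, -0, 0.001, 0, -0.012, -0.006, -0.014, -0, 0.001, 0, -0.018, -0.005, -0.023, -0, 0.001, 0, -0.024, -0.003, -0.032, -0, 0.001, 0, -0.03, -0.002, -0.041, -0, 0.001, 0, -0.036, 0, -0.05, -0, 0.001, 0, -0.042, 0.002, -0.059, -0, 0.001, 0, -0.048, 0.004, -0.068, -0, 0.001, 0, -0.054, 0.006, -0.076, -0, 0.001, 0, -0.06, 0.008, -0.085, -0, 0.001, 0, -0.066, 0.01, -0.094, -0, 0.001, 0, -0.072, 0.013, -0.103, -0, 0.001, 0, -0.078, 0.015, -0.112, -0, 0.001, 0, -0.083, 0.018, -0.121, -0, 0.001, 0, -0.089, 0.02, -0.13, -0, 0.001, 0, -0.095, 0.023, -0.139, -0, 0.001, 0, -0.1, 0.026, -0.148, -0, 0.001, 0, -0.106, 0.029, -0.156, -0, 0.001, 0, -0.111, 0.032, -0.165, -0, 0.001
```

>>> apply_moves --rows '[0, 0, -0.004, 0, 0, 0, 0, 0.001, -0.007, 0, 0, 0, 0, -0.005, -0.007, -0.005, 0, 0, 0, -0.012, -0.006, -0.014, 0, 0, 0, -0.018, -0.005, -0.023, 0, 0, 0, -0.024, -0.003, -0.032, 0, 0, 0, -0.03, -0.002, -0.041, 0, 0, 0, -0.036, 0, -0.05, 0, 0, 0, -0.042, 0.002, -0.059, 0, 0, 0, -0.048, 0.004, -0.068, 0, 0, 0, -0.054, 0.006, -0.076, 0, 0, 0, -0.06, 0.008, -0.085, 0, 0, 0, -0.066, 0.01, -0.094, 0, 0, 0, -0.072, 0.013, -0.103, 0, 0, 0, -0.078, 0.015, -0.112, 0, 0, 0, -0.083, 0.018, -0.121, 0, 0, 0, -0.089, 0.02, -0.13, 0, 0, 0, -0.089, 0.02, -0.13, 0, 0, 0, -0.089, 0.02, -0.13, 0, 0, 0, -0.089, 0.02, -0.13, 0, 0]'

```text
t: 10.95
tool_pos: [0.4627, -0.281, 0.2085]
tool_rot: [2.4, 1.03, 0.296]
contact_force: [-1.3, 1.8, 0.4]
opening: 0.018
grip_force: 1.2
```

```bash
python3 -c "
from h import *
low(.68,.30)"
```

```text
t 10.95 lid 0.7315604408040766 1541 F [-1.3   1.78  0.36] 1.2427498865872622 0.018025365615914855 psi 0.7074119225076416 r 0.1504335668849026 y 0.000312798408949249 phi 57.92967857255601
0, -0.008, 0.003, -0.012, -0.001, 0.001, 0, -0.014, 0.005, -0.021, -0.001, 0.001, 0, -0.02, 0.006, -0.03, -0.001, 0.001, 0, -0.026, 0.008, -0.038, -0.001, 0.001, 0, -0.032, 0.01, -0.047, -0.001, 0.001, 0, -0.038, 0.012, -0.056, -0.001, 0.001, 0, -0.044, 0.015, -0.065, -0.001, 0.001, 0, -0.05, 0.017, -0.073, -0.001, 0.001, 0, -0.055, 0.02, -0.082, -0.001, 0.001, 0, -0.061, 0.022, -0.091, -0.001, 0.001, 0, -0.067, 0.025, -0.1, -0.001, 0.001, 0, -0.072, 0.028, -0.108, -0.001, 0.001, 0, -0.078, 0.031, -0.117, -0.001, 0.001, 0, -0.083, 0.034, -0.126, -0.001, 0.001, 0, -0.089, 0.037, -0.135, -0.001, 0.001, 0, -0.094, 0.04, -0.143, -0.001, 0.001, 0, -0.099, 0.043, -0.152, -0.001, 0.001, 0, -0.104, 0.047, -0.161, -0.001, 0.001, 0, -0.11, 0.05, -0.17, -0.001, 0.001, 0, -0.115, 0.054, -0.179, -0.001, 0.001
```

>>> apply_moves --rows '[0, -0.004, 0, -0.006, 0, 0, 0, -0.008, 0.001, -0.012, 0, 0, 0, -0.014, 0.003, -0.021, 0, 0, 0, -0.02, 0.004, -0.03, 0, 0, 0, -0.026, 0.006, -0.038, 0, 0, 0, -0.032, 0.008, -0.047, 0, 0, 0, -0.038, 0.01, -0.056, 0, 0, 0, -0.044, 0.013, -0.065, 0, 0, 0, -0.05, 0.015, -0.073, 0, 0, 0, -0.055, 0.018, -0.082, 0, 0, 0, -0.061, 0.02, -0.091, 0, 0, 0, -0.067, 0.023, -0.1, 0, 0, 0, -0.072, 0.026, -0.108, 0, 0, 0, -0.078, 0.029, -0.117, 0, 0, 0, -0.083, 0.032, -0.126, 0, 0, 0, -0.089, 0.035, -0.135, 0, 0, 0, -0.094, 0.038, -0.143, 0, 0, 0, -0.099, 0.041, -0.152, 0, 0, 0, -0.099, 0.041, -0.152, 0, 0]'

```text
t: 12.9
tool_pos: [0.4352, -0.255, 0.1551]
tool_rot: [2.186, 0.938, 0.395]
contact_force: [0.0, 0.0, -1.8]
opening: 0.0176
grip_force: 1.1
```

```bash
python3 -c "
from h import *
p=low(.34,.0,L=.010)
cv2.imwrite('pics/mid.png',cv2.resize(p[180:340,340:520],None,fx=4,fy=3.7,interpolation=cv2.INTER_CUBIC))"
```

```text
t 12.9 lid 0.3773726386133057 1993 F [ 0.02  0.   -1.75] 1.0980842448771 0.017604877636448083 psi 0.3553566106112395 r 0.1502195014496863 y 0.00019324596708621133 phi 44.28185112100811
0, -0.004, 0.002, -0.007, -0.001, 0.001, 0, -0.01, 0.004, -0.016, -0.001, 0.001, 0, -0.016, 0.006, -0.025, -0.001, 0.001, 0, -0.022, 0.009, -0.034, -0.001, 0.001, 0, -0.028, 0.011, -0.043, -0.001, 0.001, 0, -0.033, 0.014, -0.052, -0.001, 0.001, 0, -0.039, 0.017, -0.06, -0.001, 0.001, 0, -0.045, 0.019, -0.069, -0.001, 0.001, 0, -0.05, 0.022, -0.078, -0.001, 0.001, 0, -0.056, 0.025, -0.087, -0.001, 0.001, 0, -0.061, 0.028, -0.096, -0.001, 0.001, 0, -0.066, 0.032, -0.105, -0.001, 0.001, 0, -0.072, 0.035, -0.114, -0.001, 0.001, 0, -0.077, 0.038, -0.123, -0.001, 0.001, 0, -0.082, 0.042, -0.132, -0.001, 0.001, 0, -0.086, 0.045, -0.136, -0.001, 0.001, 0, -0.09, 0.049, -0.136, -0.001, 0.001, 0, -0.094, 0.052, -0.136, -0.001, 0.001
```

View pics/mid.png

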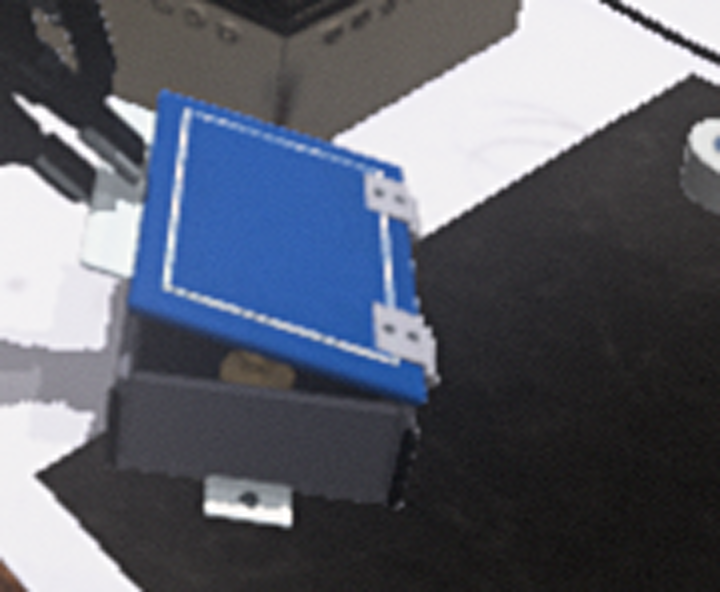

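The picture shows the lid about 0.3 rad open, resting on the lower finger at (70,180), with the upper finger at (120,155) above it. Continuing down.

>>> apply_moves --rows '[0, -0.004, 0, -0.007, 0, 0, 0, -0.01, 0.002, -0.016, 0, 0, 0, -0.016, 0.004, -0.025, 0, 0, 0, -0.022, 0.007, -0.034, 0, 0, 0, -0.028, 0.009, -0.043, 0, 0, 0, -0.033, 0.012, -0.052, 0, 0, 0, -0.039, 0.015, -0.06, 0, 0, 0, -0.045, 0.017, -0.069, 0, 0, 0, -0.05, 0.02, -0.078, 0, 0, 0, -0.056, 0.023, -0.087, 0, 0, 0, -0.061, 0.026, -0.096, 0, 0, 0, -0.066, 0.03, -0.105, 0, 0, 0, -0.072, 0.033, -0.114, 0, 0, 0, -0.072, 0.033, -0.114, 0, 0]'

```text
t: 14.35
tool_pos: [0.4198, -0.2456, 0.1175]
tool_rot: [2.028, 0.878, 0.464]
contact_force: [-1.4, 3.3, -1.7]
opening: 0.0182
grip_force: 1.9
```

```bash
python3 -c "
from h import *
p=low(.08,-.04,L=.009)
o=ctrl.get_obs();T=cur(o);F=np.stack([ex,ey,ez],1)
print('down/back per mm in tool:',T[1].T@(-ez),T[1].T@(-ex))"
```

```text
t 14.35 lid 0.15495525923897047 2037 F [-1.36  3.29 -1.68] 1.9284971058368683 0.018184633393245327 psi 0.1432690886887117 r 0.1527942386223587 y -0.0033130571727771063 phi 34.43640861236255
0.001, -0.015, 0.012, -0.018, -0.005, 0.002, 0.001, -0.02, 0.014, -0.024, -0.005, 0.002, 0.001, -0.025, 0.017, -0.027, -0.005, 0.002, 0.001, -0.029, 0.02, -0.027, -0.005, 0.002, 0.001, -0.033, 0.022, -0.027, -0.005, 0.002, 0.001, -0.037, 0.025, -0.027, -0.005, 0.002, 0.001, -0.041, 0.028, -0.027, -0.005, 0.002
down/back per mm in tool: [-0.00138819 -0.82464486  0.56564913] [ 0.00832881 -0.56563959 -0.82461051]
```

```bash
python3 -c "
from h import *
o=ctrl.get_obs();print(o['q'].round(3),o['dq'].round(3),o['tool_pos'],o['contact_force'],o['effort'].round(1))"
```

```text
[-0.644 -0.376  2.496 -1.025  0.105  1.085] [ 0.005  0.004 -0.002  0.003  0.008  0.007] [ 0.41982934 -0.24565445  0.11747503] [-2.31766289  2.84096613 -3.0802658 ] [ -1.5 -17.4 -35.1  -0.4  -1.3  -0. ]
```

The arm has reached the range edge of its wrist joints (q4 and q5), so I need to steepen the tool about the contact point, opening the fingers a little to keep clearance.

>>> apply_moves --rows '[0, 0.005, 0.001, 0.033, 0, 0, 0, 0.01, 0.002, 0.067, 0, 0]' --grip 0.245

```text
t: 14.6
tool_pos: [0.4204, -0.2498, 0.1203]
tool_rot: [2.088, 0.894, 0.427]
contact_force: [0.5, 2.0, -2.2]
opening: 0.0212
grip_force: 1.3
```

```bash
python3 -c "
from h import *
low(.08,.06,L=.009)
o=ctrl.get_obs();print(o['q'].round(3),o['dq'].round(3),o['tool_pos'],o['contact_force'],o['tool_rot'])"
```

```text
t 14.6 lid 0.14116042143193233 2033 F [ 0.52  2.01 -2.2 ] 1.2910383380949497 0.021154099493955286 psi 0.14257347553727898 r 0.15169397961710185 y -0.006765913274026321 phi 38.13031233847062
-0, -0.019, 0.011, -0.046, 0.004, 0.002, -0, -0.025, 0.014, -0.061, 0.004, 0.002
[-0.648 -0.377  2.466 -0.567  0.179  0.629] [ 0.003  0.002  0.02  -0.434 -0.055  0.475] [ 0.42093081 -0.25046632  0.12136907] [-3.26647137  6.84955107 -1.18717766] [2.08963526 0.89230962 0.42678794]
```

>>> apply_moves --rows '[0, 0, 0, 0, 0, 0, 0, 0.0025, 0.0005, 0.017, 0, 0, 0, 0.005, 0.001, 0.033, 0, 0, 0, 0.005, 0.001, 0.033, 0, 0]'

```text
t: 15.05
tool_pos: [0.4222, -0.2521, 0.123]
tool_rot: [2.135, 0.911, 0.407]
contact_force: [-2.4, 3.0, -1.6]
opening: 0.0211
grip_force: 1.6
```

```bash
python3 -c "
from h import *
low(.08,.06,L=.009)
o=ctrl.get_obs();print(o['q'].round(3),o['dq'].round(3),o['tool_pos'],o['contact_force'],o['wrist_torque'])"
```

```text
t 15.05 lid 0.14391422941601428 2042 F [-2.45  2.98 -1.56] 1.6322549991309643 0.02112846460630757 psi 0.14614739107030933 r 0.15074688669883363 y -0.007243595565111546 phi 41.005940558110936
-0.001, -0.024, 0.011, -0.069, 0.005, 0.001, -0.001, -0.031, 0.014, -0.09, 0.005, 0.001
[-0.651 -0.374  2.445 -0.398  0.237  0.46 ] [ 0.    -0.001  0.004 -0.008 -0.013  0.003] [ 0.42219888 -0.25205966  0.12287691] [-2.87926313  2.00944425 -1.54122045] [ 0.62015669  0.67568878 -0.06134713]
```

>>> apply_moves --rows '[0, -0.0008, 0.0025, 0.011, 0, 0, 0, -0.0016, 0.005, 0.022, 0, 0, 0, -0.0023, 0.0076, 0.033, 0, 0, 0, -0.0032, 0.01, 0.044, 0, 0, 0, -0.004, 0.0126, 0.056, 0, 0, 0, -0.0065, 0.0148, 0.056, 0, 0, 0, -0.009, 0.017, 0.056, 0, 0, 0, -0.009, 0.017, 0.056, 0, 0, 0, -0.009, 0.017, 0.056, 0, 0]'

```text
t: 16.0
tool_pos: [0.4255, -0.2549, 0.1123]
tool_rot: [2.214, 0.944, 0.376]
contact_force: [-0.0, 0.1, 0.1]
opening: 0.0208
grip_force: 0.0
```

```bash
python3 -c "
from h import *
low(.08,.06,L=.009)
o=ctrl.get_obs();print(o['q'].round(3),o['dq'].round(3),o['tool_pos'],o['contact_force'])"
```

```text
t 16.0 lid 0.09422803208227148 2029 F [-0.    0.06  0.06] 0.0 0.020779515313763677 psi 0.05056013811524018 r 0.14859699931917145 y -0.006873292121200081 phi 45.97133477213772
-0.001, 0.004, -0.007, 0, 0.004, -0, -0.001, 0, -0.003, 0, 0.004, -0
[-0.656 -0.324  2.405 -0.266  0.306  0.331] [-0.    -0.002 -0.001  0.001 -0.001 -0.002] [ 0.4255517  -0.25493314  0.11238754] [ 0.37515175  0.16201554 -0.02898927]
```

```bash
cat > sl.py <<'E'
from h import *
for n in("scene","side"):
    p,d=ctrl.get_image(n);W=world(n,d);F=np.stack([ex,ey,ez],1);L=(W-C)@F
    hsv=cv2.cvtColor(p,cv2.COLOR_BGR2HSV)
    k=(d>0)&(cv2.inRange(hsv,(100,140,40),(125,255,255))>0)&(abs(L[...,1])<.08)&(abs(L[...,0])<.055)&(L[...,2]>.05)&(L[...,2]<.12)
    q=L[k]
    if len(q)>50: print(n,len(q),"slope",-np.polyfit(q[:,0],q[:,2],1)[0],"z",np.median(q[:,2]))
E
python3 sl.py
```

```text
scene 3032 slope 0.008073052864540083 z 0.07056767090027063
side 451 slope -0.0008449361778080917 z 0.06839191971420053
```

>>> apply_moves --rows '[0, -0.002, 0.0025, 0, 0, 0, 0, -0.004, 0.0045, 0, 0, 0, 0, -0.016, -0.007, 0, 0, 0, 0, -0.034, -0.0245, 0, 0, 0, 0, -0.052, -0.042, 0, 0, 0, 0, -0.07, -0.059, 0, 0, 0, 0, -0.088, -0.076, 0, 0, 0, 0, -0.045, -0.125, 0, 0, 0, 0, -0.01, -0.16, 0, 0, 0, 0, -0.01, -0.16, 0, 0, 0, 0, -0.01, -0.16, 0, 0, 0, 0, -0.01, -0.16, 0, 0, 0]'

```text
t: 17.35
tool_pos: [0.3741, -0.2052, 0.1757]
tool_rot: [2.216, 0.945, 0.375]
contact_force: [0.0, 0.5, -2.0]
opening: 0.0209
grip_force: 0.0
```

```bash
python3 sl.py; python3 -c "
from h import *
o=ctrl.get_obs();print(o['t'],o['q'].round(2),o['dq'].round(3),o['tool_pos'],o['contact_force'])
p,d=ctrl.get_image('scene');cv2.imwrite('pics/end.png',p)"
```

```text
scene 3008 slope 0.00911948209240458 z 0.07057188907378308
side 613 slope -0.0014445482355328028 z 0.06852528355482
17.45 [-0.63 -0.76  2.55 -0.17  0.61  0.24] [-0.001  0.001 -0.005  0.    -0.001 -0.001] [ 0.37393578 -0.20509148  0.17517323] [0.31059307 1.22877324 0.36174335]
```

View pics/end.png

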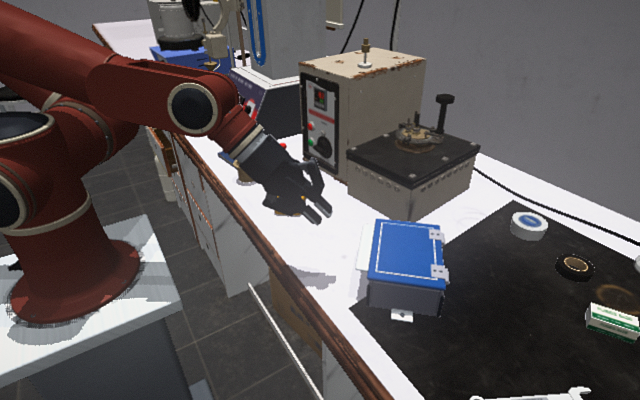

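The final picture shows the lid lying flat at (405,255) and the hand clear in the air at (310,200).

```bash
python3 -c "
from station import ctrl
print(ctrl.finish_job())"
```

```text
the job is handed in; nothing more can be done
None
```

I handed the job in at about 17.5 s: the lid was tipped, caught on the front finger and lowered shut, and the hand was clear; the interface returned no verdict. Two close calls: contact force peaked at about 10 N when the rear fingertip jammed against the lid step, and the fourth joint read -1.025 rad against its -1.02 limit.

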